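# Set the cap-sizing tongs to their gap marks

## Task

On the cap-sizing jig, take the sprung tongs by their two green thumb pads with only a light squeeze and draw them out until the red-tipped pointer at the side is level with the yellow flag, so that the open tips stand either side of the sample cap. Keeping them drawn out, then squeeze the tongs until the black needle faces the red clip on the white scale bar, without ever pinching the cap. Finish while still holding the tongs steady at both marks; leave the cap post, the clip and the things beside the jig where they are.

Things in the scene. Friction and masses are not known exactly. Their poses are not given: they have to be found in the camera images.
- jig: Cap-sizing jig, fixed to the bench: grey base plate 460 x 190 x 12 mm. Origin on the bench, below the midpoint of the two green thumb pads when the tongs are fully home. x runs along the rails: the tongs point, and are drawn out, to -x (roughly towards the robot); z up. The plate spans x -195 to +265, y -95 to +95 mm; a blue spring housing (70 mm wide, top at 57 mm) stands at x 150 to 260.
- pads (a point): Point midway between the tongs' two green thumb pads, 75 mm above the bench; rides with the carriage. Each pad is an upright plate 26 mm long (jig x), 6 mm thick, from 45 to 95 mm above the bench; 62 mm over their outer faces when free. Take them from above with one finger outside each pad, closing along jig y; beside them it is free down to 36 mm.
- carriage (a joint): How far the sprung carriage with the tongs has been drawn out along jig -x, m: 0 fully home, stop at 0.11. A spring pulls it home: 1 N at 0, 3.75 N at 0.11, and 0.4 N of friction. It carries the tongs and a black side arm with a red-tipped length pointer.
- nest (a joint): Where the sample-cap post has been set, m (0.04 to 0.09; stiff, leave it alone). The post carries a blue cap (28 mm across, top 58 mm above the bench) and a dark side bar whose far end has a yellow flag. The length pointer is level with the yellow flag, and the tong tips stand either side of the cap, when the carriage value equals this value.
- length_pointer (a point): End of the red-tipped length pointer on the carriage's left (+y) side, 70 mm from the jig's centre line, 34 mm above the bench.
- length_flag (a point): The yellow flag on the left side bar (plate 5 x 18 x 10 mm), the mark for the drawn-out length; this point is at its inner edge, in line with the pointer's path.
- left_arm (a joint): Turn of the left (+y) tong arm about its upright pivot 110 mm behind the pads (jig +x), rad: 0 free (open), grows as it is squeezed inwards, 0.11 at its stop. Sprung: about 6 N at the pad to begin moving, 12 N at 0.073, 15 N at the stop.
- right_arm (a joint): The same for the right (-y) tong arm; it also grows as it is squeezed inwards. Squeezing the pads together by 1 mm in all adds 1/110 rad (0.0091) to left_arm + right_arm.
- gap_clip (a joint): Where the red clip has been set along the white scale bar (fixed to the right arm), m (0.013 to 0.024; stiff, leave it alone). The black needle of the left arm faces the clip when 0.146 x (left_arm + right_arm) equals this value (within 0.3 mm).
- gap_needle (a point): End of the thin black needle carried across by the left arm along the -x side of the white scale bar, 59 mm above the bench. It moves towards the right arm as the tongs are squeezed.
- gap_mark (a point): Front (-x) face of the red clip (4 mm wide) on the white scale bar, the mark for the tip gap. The bar crosses the tongs 25 to 35 mm from the pads' centre on the -x side, 57 to 60 mm above the bench; the clip's top is at 63 mm.
- left_tip (a point): Inner face of the left tong tip (rubber nub), 50 mm above the bench, 60 mm beyond the pads towards jig -x. The tips are 66 mm apart when free; the gap shrinks by 0.17 m per rad of (left_arm + right_arm).
- right_tip (a point): Inner face of the right tong tip.
- sample_cap (a point): Top centre of the blue sample cap on its post (28 mm across, on the jig's centre line).
- bowl: Bystander: orange bowl of blue caps, 124 mm across, 50 mm high; origin under its centre.
- jar: Bystander: white jar with red cap, 60 mm across, 85 mm high; origin under its centre.
- loose_cap: Bystander: blue bottle cap, 30 mm across, 14 mm high; origin under its centre.
- yellow_lid: Bystander: yellow lid, 64 mm across, 18 mm high; origin under its centre.

How it is judged:
By the outcome, as a careful person would: the job done as asked, in the order asked, and still so for the second after the job is handed in, while the arm keeps its last pose, push and grip.
It also fails if it takes over 32 s, if anything falls off the work surface, if the arm or the gripper's body presses on something with over 40 N, if the wrist force passes 120 N, or if a joint passes its speed limit or range.

## Robot

A 7-joint arm with a two-finger parallel gripper is mounted at the origin on the work surface. World frame = base frame: x ahead of the robot, y to its left, z up, the work surface at z = 0. Lengths are in m, angles in rad, forces in N, time in s.
With the tool pointing down it reaches from about 0.4 to 0.875 m from the base axis. Payload 6.5 kg.
Tool frame: the origin (TCP) lies at the very end of the fingers, on their centre line; the grasp point (between the pads) lies 19 mm behind it; z points along the fingers, y is the direction in which the jaws open and shut (so a half turn about z gives the same grasp; the last joint's range is limited). The gripper opens to 85 mm and grips with 20 to 120 N. Pads are 22 mm wide; open, the fingers measure 114 mm over their backs; the gripper's body (76 mm by 85 mm) begins 54 mm behind the grasp point. The pads swing forward as they close: fully open they stand 13 mm farther back than shut.
Start: joints at [-1.39, 0.536, -0.004, 1.538, 0.003, 1.067, -0.071], TCP at [0.159, 0.63, 0.231] pointing down, gripper open.
Joint ranges: [-2.7, 2.7], [-0.37, 2.16], [-1.27, 1.26], [0.24, 2.4], [-1.31, 4.45], [0.19, 1.91], [-2.76, 2.76]. Speed limits (rad/s): [2.39, 2.39, 3.14, 3.14, 3.14, 3.14, 3.14].

## Interface

Orientations are given as a unit quaternion [x, y, z, w].
In Python, from workcell import * gives the robot as it stands.
- The arm moves only by the tool arm_command, never from a script. Its argument "targets" is a list of rows, each a list of 4 numbers: the shift along the tool's x, y, z in cm, then the turn about the tool's z in rad. In form: [[dx, dy, dz, spin], ...]. A call has 1 to 8 rows; each row shifts and turns the commanded pose from where the row before left it, along the tool's axes as they then stand; what a row does not reach is not made up. A row lasts 1/12 s, in which the tool goes at most 41.7 mm and 7.16 degrees, less where a joint would pass 70% of its speed; a pose out of reach is approached as far as the arm can. A call is refused whole if a number of a shift passes 4.17 or a number of a turn 0.125, either way. A call with a gripper value outside its range is refused whole. "fingers" is the opening, from 0 (shut) to 1 (fully open), set as the call begins (left out, the last holds). The fingers move at their own pace and stop on an object; the grip force is fixed at half the most. Time passes only in rows, so rows that do not move let the fingers close. It gives the time, the measured TCP pose, the force and the opening at its end, in the units of the state.
- sense(): the state, without advancing time (a new reading comes with each control period).
- read_camera(name): name is "scene" or "top" or "wrist"; returns a dict with "pixels" (420x560x3 uint8, red, green, blue), "fx", "fy", "cx", "cy" (pixels), "R" (3x3) and "t" (3): a world point X has camera coordinates R X + t. Camera axes: x right, y down, z forward; pixel columns grow to the right and rows downward; lengths in m; the calibration is good to about 2 mm. A picture is of the moment at which its call begins. There is no depth.
- sign_off(): hands the job in, once; it reports no verdict.
The state is a dict: "time": time; "joint_pos": joint angles; "joint_velocities": joint speeds; "joint_torque": joint torques, N m; "tool_pos": TCP position; "tcp_rot": TCP orientation; "ft_force": force on the tool from outside, world axes, zero at the start; "wrist_torque": the same for the moment, N m; "grip_width": finger opening in m.
Only numpy, scipy, OpenCV 4.12 (cv2) and the standard library are available. Lean on these libraries where they do the work, as an engineer would, in place of code of your own. Each camera call takes 0.05 s, during which the arm holds its last target.

## Working session

There is one attempt and no reset: what is moved stays moved. The work goes in short steps, Python scripts to look and compute and a tool call to move; the robot and the scene stay as the last step left them, time stands still between calls to the robot, and variables do not carry over. Pictures are saved under pics/ and viewed, and the job is handed in when it is done.

Besides the shell and the picture viewer there is one more tool, called after ">>>" as name(argument=value, ...), one argument or row to a line, values as JSON. arm_command: Moves the arm, as the interface text tells. Its arguments: {"type":"object","properties":{"targets":{"type":"array"},"fingers":{"type":"number"}},"required":["targets"]}

```bash
mkdir -p pics; ls; python3 - <<'E'
from workcell import *
import cv2
s=sense()
for k,v in s.items(): print(k,v)
for n in ["scene","top","wrist"]:
    c=read_camera(n); cv2.imwrite(f"pics/{n}0.png",c["pixels"][:,:,::-1]); print(n,c["fx"],c["cx"],c["cy"],c["R"],c["t"])
E
```

```text
pics
time 0.0
joint_pos [-1.39021461  0.53719865 -0.00443224  1.538867    0.00263356  1.06728398
 -0.07118556]
joint_velocities [-5.60565475e-04 -1.01146490e-05 -4.11004740e-04 -6.38134188e-04
  2.08606418e-04  1.08218718e-03  2.07216667e-03]
joint_torque [-3.10517835e-04 -5.83421516e+01  1.04864415e+00 -2.59102929e+01
  1.23225205e-02  9.52452596e-03 -2.06362961e-05]
tool_pos [0.15866254 0.62969086 0.2303945 ]
tcp_rot [ 1.23029756e-01  9.92402596e-01 -8.75371602e-04 -2.74847361e-05]
ft_force [-0.23857878  0.582926   -0.26972285]
wrist_torque [-0.03597023 -0.014373    0.03270403]
grip_width 0.0850769853579688
scene 529.7847623159768 281.9751341174362 208.12776584658621 [[ 0.82326073  0.56736729  0.01833379]
 [ 0.34760236 -0.47831771 -0.80646436]
 [-0.44879212  0.67030331 -0.5909984 ]] [-0.50026101 -0.11915386  1.40065727]
top 507.23485462501475 273.90306902338176 215.77803840688296 [[-4.96056557e-04 -9.99919120e-01  1.27085826e-02]
 [-9.92981910e-01 -1.01044915e-03 -1.18262017e-01]
 [ 1.18265293e-01 -1.26780573e-02 -9.92901096e-01]] [0.02037757 0.58741216 0.92148644]
wrist 374.3683617933134 278.4798603065328 211.04516604555317 [[ 0.24429634  0.96969882 -0.00186837]
 [ 0.92558036 -0.23260614  0.29865594]
 [ 0.28917172 -0.07468988 -0.95435902]] [-0.64979424 -0.03856035  0.38008719]
```

View pics/scene0.png

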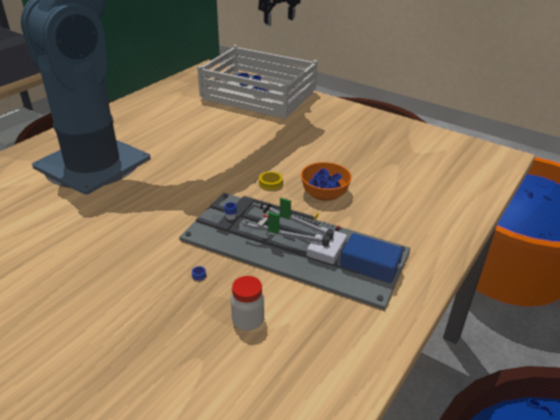

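View pics/top0.png

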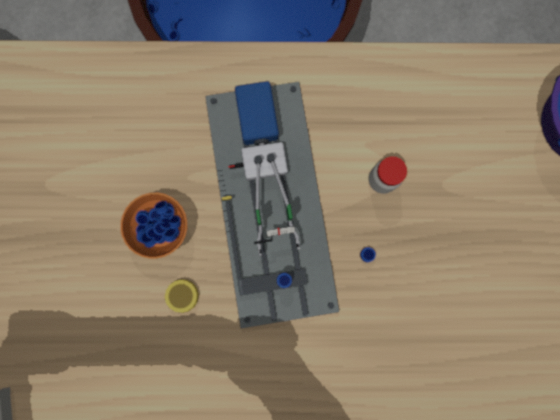

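View pics/wrist0.png

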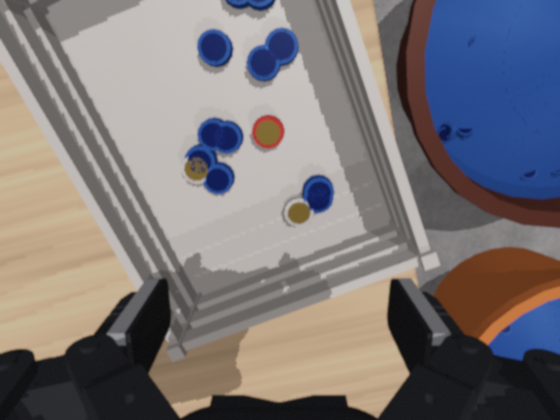

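```bash
cat > h.py <<'E'
from workcell import *
import numpy as np, cv2
def ray(c,u,v,z):
    d=c["R"].T@np.array([(u-c["cx"])/c["fx"],(v-c["cy"])/c["fy"],1.]); o=-c["R"].T@c["t"]
    return o+d*(z-o[2])/d[2]
def proj(c,X):
    p=c["R"]@np.array(X)+c["t"]; return np.array([c["fx"]*p[0]/p[2]+c["cx"],c["fy"]*p[1]/p[2]+c["cy"]])
def blobs(c,lo,hi,roi=None,amin=4):
    h=cv2.cvtColor(c["pixels"],cv2.COLOR_RGB2HSV); m=cv2.inRange(h,np.array(lo),np.array(hi))
    if roi: k=np.zeros_like(m); x0,y0,x1,y1=roi; k[y0:y1,x0:x1]=1; m=m*k
    n,l,s,ce=cv2.connectedComponentsWithStats(m)
    return [(s[i].tolist(),ce[i].round(2).tolist()) for i in range(1,n) if s[i][4]>=amin]
def crop(c,x0,y0,x1,y1,f,name):
    cv2.imwrite(name,cv2.resize(c["pixels"][y0:y1,x0:x1,::-1],None,fx=f,fy=f,interpolation=cv2.INTER_CUBIC))
E
python3 - <<'E'
from h import *
c=read_camera("top"); crop(c,200,75,345,335,2.3*1.0,"pics/t1.png"); crop(c,205,140,315,300,3.7,"pics/t2.png")
for n,lo,hi in [("green",(45,100,40),(80,255,255)),("yellow",(18,120,100),(32,255,255)),("red1",(0,130,80),(8,255,255)),("red2",(172,130,80),(180,255,255)),("blue",(105,130,60),(130,255,255))]:
    print(n,blobs(c,lo,hi,(205,75,345,330)))
s=read_camera("scene"); crop(s,170,180,420,310,3.2,"pics/s1.png")
for n,lo,hi in [("green",(45,100,40),(80,255,255)),("yellow",(18,150,100),(32,255,255)),("red1",(0,130,80),(8,255,255))]:
    print(n,blobs(s,lo,hi,(170,180,420,310)))
E
```

```text
green [([287, 205, 5, 15, 55], [289.0, 211.89]), ([256, 210, 5, 14, 43], [257.98, 216.67])]
yellow [([223, 196, 8, 4, 25], [226.64, 197.52])]
red1 [([229, 165, 5, 3, 10], [231.2, 165.9])]
red2 []
blue [([236, 83, 42, 61, 1980], [256.36, 112.11]), ([277, 273, 15, 15, 181], [283.95, 279.87])]
green [([268, 198, 22, 35, 363], [278.69, 215.37])]
yellow [([259, 180, 24, 10, 204], [270.25, 184.01]), ([314, 212, 4, 7, 18], [315.5, 215.28])]
red1 [([319, 188, 5, 1, 5], [321.0, 188.0]), ([264, 215, 4, 2, 6], [265.17, 215.67]), ([337, 226, 2, 3, 5], [337.4, 226.8]), ([232, 276, 30, 26, 649], [246.57, 288.4])]
```

View pics/t2.png

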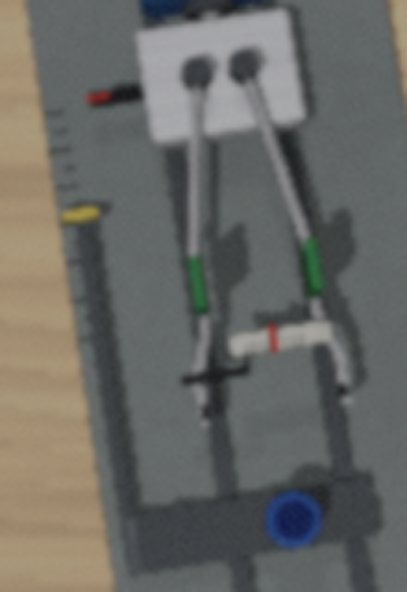

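View pics/s1.png

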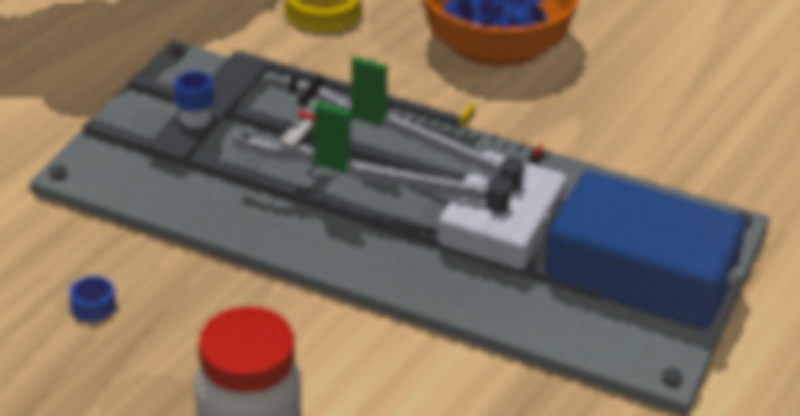

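View pics/t1.png

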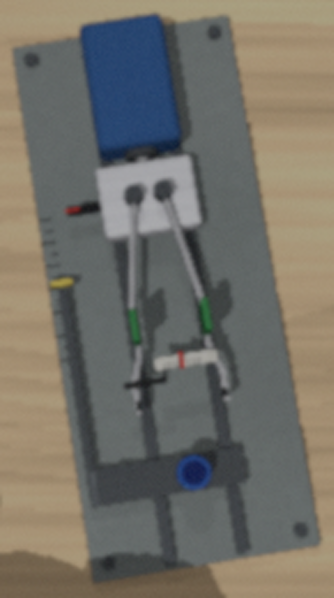

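```bash
python3 - <<'E'
from h import *
c=read_camera("top")
# corners of plate via mask of non-wood
h=cv2.cvtColor(c["pixels"],cv2.COLOR_RGB2HSV)
m=(cv2.inRange(h,np.array((0,0,0)),np.array((180,70,255)))|cv2.inRange(h,np.array((80,0,0)),np.array((130,255,255))))
k=np.zeros_like(m);k[70:335,200:345]=1;m*=k
m=cv2.morphologyEx(m,cv2.MORPH_OPEN,np.ones((3,3)))
n,l,st,ce=cv2.connectedComponentsWithStats(m);i=1+np.argmax(st[1:,4]);cn=max(cv2.findContours((l==i).astype(np.uint8),cv2.RETR_EXTERNAL,cv2.CHAIN_APPROX_NONE)[0],key=cv2.contourArea)
W=np.array([ray(c,*p[0].astype(float),0.012)[:2] for p in cn],np.float32)
r=cv2.minAreaRect(W);print("plate rect",r);print(cv2.boxPoints(r))
for nm,z,u,v in [("padR",.08,289,211.9),("padL",.08,258,216.7),("flag",.034,226.64,197.5),("ptr",.034,231.2,165.9),("cap",.058,283.95,279.87),("hous",.057,256.4,112.1),("padRfar",.095,288.5,205),("padRnear",.095,290.5,219),("padLfar",.095,256.5,210),("padLnear",.095,259,224)]:
    print(nm,ray(c,u,v,z).round(4))
E
```

```text
plate rect ((0.6380444169044495, -0.004302456974983215), (0.49701252579689026, 0.28765174746513367), 7.041442394256592)
[[ 0.3737812   0.10797495]
 [ 0.40904367 -0.17750725]
 [ 0.9023076  -0.11657986]
 [ 0.86704516  0.16890234]]
padR [ 0.5891 -0.006   0.08  ]
padL [0.5803 0.0496 0.08  ]
flag [0.6222 0.11   0.034 ]
ptr [0.6832 0.1019 0.034 ]
cap [0.4677 0.0027 0.058 ]
hous [0.7816 0.0537 0.057 ]
padRfar [ 0.5995 -0.0046  0.095 ]
padRnear [ 0.5745 -0.008   0.095 ]
padLfar [0.5905 0.052  0.095 ]
padLnear [0.5656 0.0476 0.095 ]
```

```bash
python3 - <<'E'
from h import *
c=read_camera("top")
P=[ray(c,200+a/2.3,75+b/2.3,.012)[:2] for a,b in [(14,47),(229,15),(320,543),(93,582)]]
print(np.round(P,4))
J=np.array([[.265,.095],[.265,-.095],[-.195,-.095],[-.195,.095]])
A=[];B=[]
for (x,y),w in zip(J,P): A+=[[x,-y,1,0],[y,x,0,1]];B+=list(w)
s=np.linalg.lstsq(np.array(A),np.array(B),rcond=None)[0]
print(s,np.hypot(s[0],s[1]),np.arctan2(s[1],s[0])); print((np.array(A)@s-B).round(4))
th=np.arctan2(s[1],s[0]);R=np.array([[np.cos(th),-np.sin(th)],[np.sin(th),np.cos(th)]])
for nm,z,u,v in [("padR",.08,289,211.9),("padL",.08,258,216.7),("flag",.034,226.64,197.5),("ptr",.034,231.2,165.9),("cap",.058,283.95,279.87),("clip",.063,205+273/3.7,140+338/3.7),("needle",.059,205+215/3.7,140+377/3.7)]:
    print(nm,(R.T@(ray(c,u,v,z)[:2]-s[2:])).round(4))
E
```

```text
[[ 0.8303  0.1546]
 [ 0.8598 -0.0311]
 [ 0.4087 -0.103 ]
 [ 0.3776  0.0832]]
[0.98186966 0.15633917 0.58474595 0.02046188] 0.9942383886258231 0.15790048574140125
[-0.0002  0.0006 -0.     -0.0003 -0.0006 -0.0003  0.0008  0.    ]
padR [ 0.0001 -0.0268]
padL [0.0002 0.0295]
flag [0.0511 0.0825]
ptr [0.11  0.065]
cap [-0.1184  0.0008]
clip [-0.0302 -0.0037]
needle [-0.0445  0.0274]
```

>>> arm_command(
  targets=[
    [-2.8, -2.4, 0, 0],
    [-2.8, -2.4, 0, 0],
    [-2.8, -2.4, 0, 0],
    [-2.8, -2.4, 0, 0],
    [-2.8, -2.4, 0, 0],
    [-2.8, -2.4, 0, 0],
    [-2.8, -2.4, 0, 0],
    [-2.8, -2.4, 0, 0],
  ],
  fingers=1,
)

```text
time: 1.02
tool_pos: [0.3299, 0.3878, 0.2315]
tcp_rot: [0.123, 0.992, 0.0, 0.0]
ft_force: [1.4, -0.5, 0.3]
grip_width: 0.0851
```

>>> arm_command(
  targets=[
    [-2.8, -2.4, 0, 0],
    [-2.8, -2.4, 0, 0],
    [-2.8, -2.4, 0, 0],
    [-2.8, -2.4, 0, 0],
    [-2.8, -2.4, 0, 0],
    [-2.8, -2.4, 0, 0],
    [-2.8, -2.4, 0, 0],
    [-2.8, -2.4, 0, 0],
  ],
)

```text
time: 1.68
tool_pos: [0.5003, 0.1469, 0.2316]
tcp_rot: [0.123, 0.992, 0.0, 0.0]
ft_force: [0.7, 0.7, -0.1]
grip_width: 0.0857
```

>>> arm_command(
  targets=[
    [-2.8, -2.4, 0, 0],
    [-2.8, -2.4, 0, 0],
    [0, 0, 0, -0.1],
    [0, 0, 0, -0.1],
    [0, 0, 0, -0.1],
    [0, 0, 0, -0.1],
    [0, 0, 0, 0],
    [0, 0, 0, 0],
  ],
)

```text
time: 2.35
tool_pos: [0.542, 0.0882, 0.2314]
tcp_rot: [-0.075, 0.997, 0.0, 0.0]
ft_force: [-0.1, -0.5, 0.4]
grip_width: 0.0855
```

```bash
python3 - <<'E'
from h import *
s=sense();print(s["time"],s["tool_pos"],s["tcp_rot"],s["grip_width"])
q=s["tcp_rot"];print("yaxis ang",np.arctan2(1-2*(q[0]**2+q[2]**2),2*(q[0]*q[1]-q[2]*q[3])))
c=read_camera("wrist");cv2.imwrite("pics/w1.png",c["pixels"][:,:,::-1])
print(blobs(c,(45,100,40),(80,255,255)))
E
```

```text
2.35 [0.54201008 0.08821195 0.23136441] [-7.50023993e-02  9.97183347e-01  9.85216518e-05  4.45873588e-05] 0.08549559493839518
yaxis ang 1.7209421318148328
[([150, 208, 24, 42, 646], [161.23, 227.61]), ([221, 208, 13, 42, 410], [226.89, 227.13])]
```

View pics/w1.png

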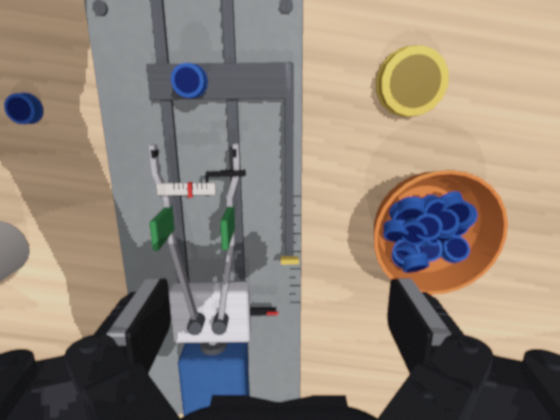

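```bash
python3 - <<'E'
from h import *
c=read_camera("wrist");crop(c,140,55,310,330,2.1,"pics/w1a.png");crop(c,140,140,255,260,5,"pics/w1b.png")
for n,lo,hi in [("yellow",(18,120,100),(32,255,255)),("red1",(0,130,80),(8,255,255)),("blue",(105,130,60),(130,255,255))]:
    print(n,blobs(c,lo,hi,(140,55,310,330)))
E
```

```text
yellow [([281, 257, 17, 7, 102], [288.93, 259.63])]
red1 [([188, 183, 4, 14, 53], [189.58, 189.3]), ([266, 311, 12, 4, 39], [271.38, 312.56])]
blue [([171, 63, 36, 35, 1020], [188.6, 80.21])]
```

View pics/w1b.png

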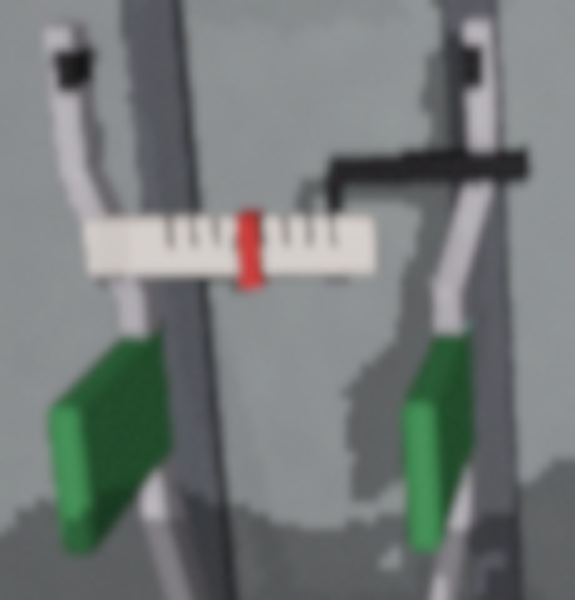

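View pics/w1a.png

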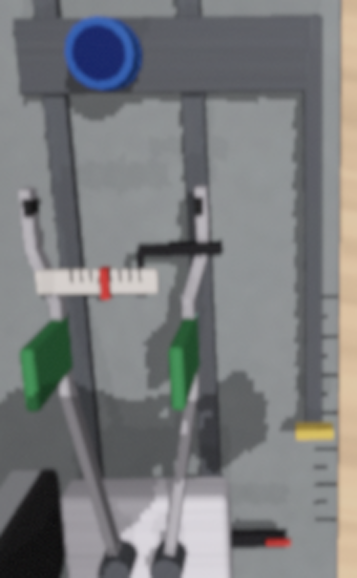

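```bash
cat >> h.py <<'E'
TH=0.158;RJ=np.array([[np.cos(TH),-np.sin(TH)],[np.sin(TH),np.cos(TH)]]);OJ=np.array([.5847,.0207])
def jig(c,u,v,z): return (RJ.T@(ray(c,u,v,z)[:2]-OJ)).round(4)
E
python3 - <<'E'
from h import *
c=read_camera("wrist")
b=lambda x,y:(140+x/5,140+y/5)
for nm,z,p in [("Rtop far",.095,b(65,405)),("Rtop near",.095,b(80,550)),("Ltop far",.095,b(422,400)),("Ltop near",.095,b(424,550)),("clip front",.061,b(250,215)),("needle",.059,b(335,205)),("flag",.034,(288.9,259.6)),("flag inner",.034,(281,259.6)),("ptr",.034,(271.4,312.6)),("ptrend",.034,(277.5,312.6)),("cap",.058,(188.6,80.2)),("tipR",.05,b(90,70)),("tipL",.05,b(462,65))]: print(nm,jig(c,*p,z))
E
```

```text
Rtop far [-0.0132 -0.0246]
Rtop near [ 0.0115 -0.0248]
Ltop far [-0.0136  0.0317]
Ltop near [0.0119 0.0307]
clip front [-0.0357 -0.0014]
needle [-0.0369  0.0129]
flag [0.0489 0.0841]
flag inner [0.0489 0.0762]
ptr [0.109  0.0659]
ptrend [0.109  0.0723]
cap [-0.1189  0.0033]
tipR [-0.0591 -0.0297]
tipL [-0.0595  0.0347]
```

>>> arm_command(
  targets=[
    [-1.05, -2.4, 0, -0.008],
    [-1.05, -2.4, 0, 0],
    [-1.05, -2.4, 0, 0],
    [0, 0, 2.5, 0],
    [0, 0, 3.0, 0],
    [0, 0, 3.0, 0],
    [0, 0, 1.5, 0],
    [0, 0, 0, 0],
  ],
)

```text
time: 3.17
tool_pos: [0.5816, 0.0221, 0.1276]
tcp_rot: [-0.08, 0.997, -0.0, -0.003]
ft_force: [-0.7, -0.2, -0.0]
grip_width: 0.0859
```

```bash
python3 - <<'E'
from h import *
s=sense();print(s["time"],s["tool_pos"],s["tcp_rot"],s["ft_force"])
c=read_camera("wrist");cv2.imwrite("pics/w2.png",c["pixels"][:,:,::-1])
print(blobs(c,(45,100,40),(80,255,255)))
c=read_camera("top");crop(c,200,130,340,300,3.5,"pics/t3.png")
E
```

```text
3.1667 [0.58163434 0.0221416  0.12764969] [-8.00248976e-02  9.96786940e-01 -1.79282738e-04 -3.43228499e-03] [-0.68024123 -0.21965203 -0.02693007]
[([217, 212, 21, 66, 1002], [226.97, 243.07]), ([318, 212, 20, 65, 938], [327.91, 242.84])]
```

View pics/w2.png

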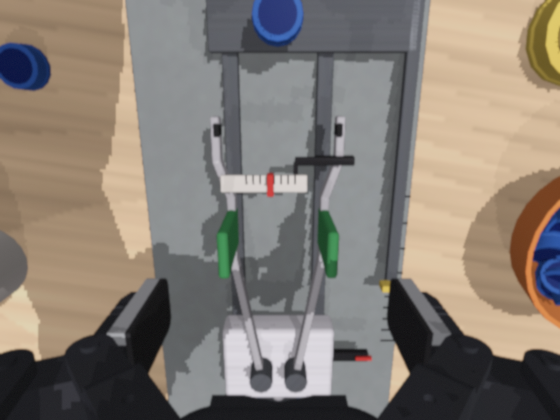

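View pics/t3.png

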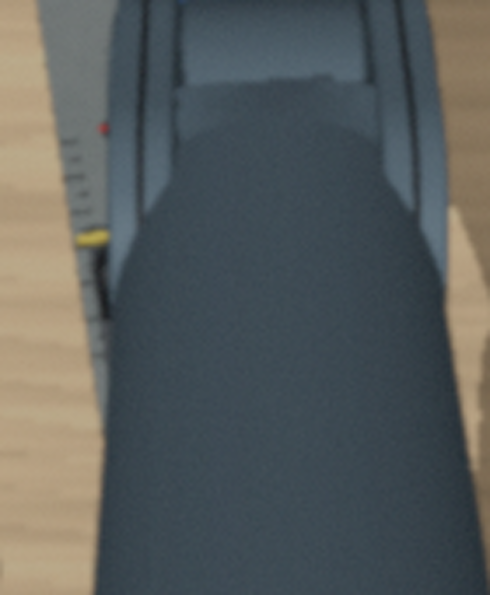

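>>> arm_command(
  targets=[
    [-0.2, 0, 2.0, 0],
    [0, 0, 2.5, 0],
    [0, 0, 2.0, 0],
    [0, 0, 1.0, 0],
    [0, 0, 0, 0],
    [0, 0, 0, 0],
  ],
)

```text
time: 3.77
tool_pos: [0.5874, 0.0225, 0.0575]
tcp_rot: [-0.08, 0.997, -0.0, 0.001]
ft_force: [-0.0, 0.7, 0.2]
grip_width: 0.0855
```

```bash
python3 - <<'E'
from h import *
s=sense();print(s["time"],s["tool_pos"],s["tcp_rot"],s["ft_force"])
c=read_camera("wrist");cv2.imwrite("pics/w3.png",c["pixels"][:,:,::-1])
E
```

```text
3.7667 [0.58735282 0.02250551 0.05746597] [-8.04072045e-02  9.96761837e-01 -3.72707141e-05  7.20701130e-04] [-0.03753248  0.74458456  0.24080328]
```

View pics/w3.png

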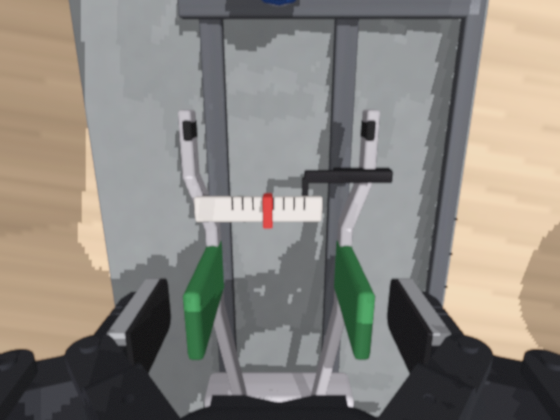

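>>> arm_command(
  targets=[
    [0.2, 0, 0.5, 0],
    [0, 0, 0, 0],
    [0, 0, 0, 0],
    [0, 0, 0, 0],
  ],
  fingers=0.76,
)

```text
time: 4.15
tool_pos: [0.5847, 0.0221, 0.0518]
tcp_rot: [-0.081, 0.997, 0.0, 0.0]
ft_force: [-0.5, -0.5, -0.3]
grip_width: 0.0648
```

>>> arm_command(
  targets=[
    [0, 0, 0, 0],
    [0, 0, 0, 0],
    [0, 0, 0, 0],
    [0, 0, 0, 0],
  ],
  fingers=0.71,
)

```text
time: 4.48
tool_pos: [0.5846, 0.0221, 0.0519]
tcp_rot: [-0.081, 0.997, 0.0, 0.0]
ft_force: [-2.6, 0.0, 5.1]
grip_width: 0.0607
```

```bash
python3 - <<'E'
from h import *
s=sense();print(s["time"],s["tool_pos"],s["tcp_rot"],s["ft_force"],s["grip_width"])
c=read_camera("wrist");cv2.imwrite("pics/w4.png",c["pixels"][:,:,::-1])
E
```

```text
4.4833 [0.58462859 0.02208986 0.05193943] [-8.05218107e-02  9.96752837e-01  5.11009411e-06  1.41144759e-04] [-2.62128558  0.02334003  5.1239484 ] 0.060690091048408876
```

View pics/w4.png

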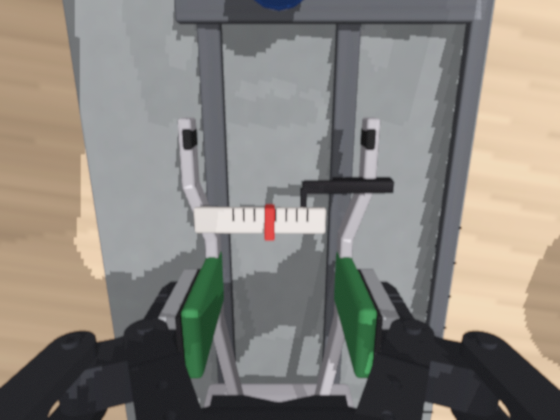

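>>> arm_command(
  targets=[
    [0.4, 0, 0, 0],
    [0.7, 0, 0, 0],
    [0.7, 0, 0, 0],
    [0.7, 0, 0, 0],
    [0.7, 0, 0, 0],
    [0.5, 0, 0, 0],
    [0.3, 0, 0, 0],
    [0, 0, 0, 0],
  ],
)

```text
time: 5.2
tool_pos: [0.5445, 0.0156, 0.0519]
tcp_rot: [-0.08, 0.997, 0.0, 0.0]
ft_force: [2.0, -0.3, 5.8]
grip_width: 0.0608
```

```bash
python3 - <<'E'
from h import *
s=sense();print(s["time"],s["tool_pos"],s["tcp_rot"],s["ft_force"],s["grip_width"])
c=read_camera("wrist");cv2.imwrite("pics/w5.png",c["pixels"][:,:,::-1])
t=read_camera("top");crop(t,200,130,340,300,3.5,"pics/t5.png")
for n,lo,hi in [("yellow",(18,120,100),(32,255,255)),("red1",(0,130,80),(8,255,255))]: print(n,blobs(t,lo,hi,(205,75,345,330),2))
E
```

```text
5.2 [0.54452407 0.01561576 0.05187424] [-8.04871326e-02  9.96755535e-01  4.24665968e-05  4.73142034e-04] [ 2.02144496 -0.31009419  5.79498351] 0.060806920937448876
yellow [([223, 196, 8, 4, 25], [226.64, 197.52])]
red1 [([233, 185, 5, 3, 10], [235.0, 186.3])]
```

View pics/w5.png

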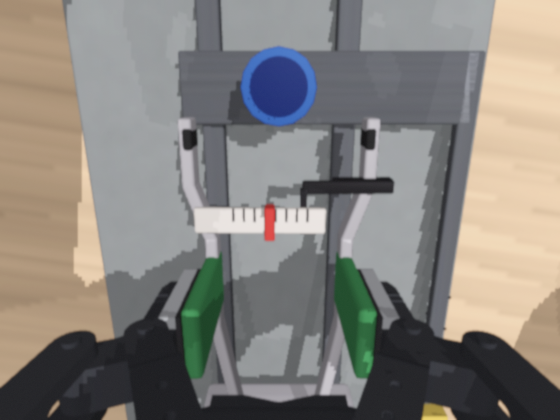

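View pics/t5.png

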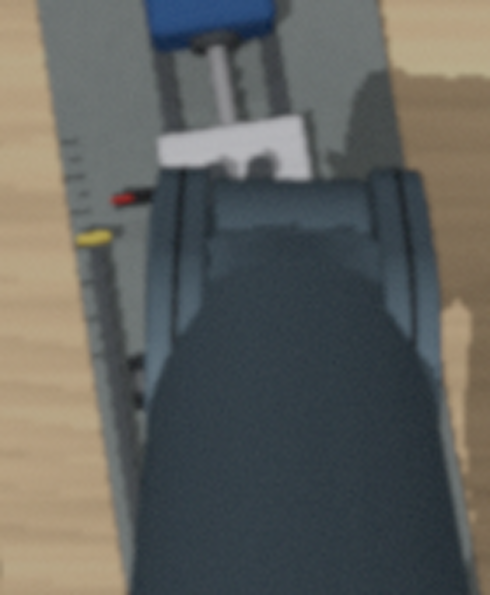

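```bash
cat >> h.py <<'E'
def wc(c,kind,roi):
    x0,y0,x1,y1=roi; p=c["pixels"][y0:y1,x0:x1].astype(float); r,g,b=p[...,0],p[...,1],p[...,2]
    w=np.clip(r-g*1.6-8,0,None) if kind=="red" else np.clip(np.minimum(r*.8,g)-b*1.9-5,0,None)
    w[w<.25*w.max()]=0
    yy,xx=np.mgrid[y0:y1,x0:x1]; return (w*xx).sum()/w.sum(),(w*yy).sum()/w.sum()
def rem():
    t=read_camera("top"); s=read_camera("scene")
    print("campos top",(-t["R"].T@t["t"]).round(3))
    f=wc(t,"y",(220,192,233,203)); 
    bl=[b for b in blobs(t,(0,130,80),(8,255,255),(222,150,245,215),2)]
    x,y,w,h,_=bl[0][0]; p=wc(t,"red",(x-3,y-3,x+w+3,y+h+3))
    F=jig(t,*f,.034);P=jig(t,*p,.034); print("top flag",f,F,"ptr",p,P,"rem mm",1000*(P[0]-F[0]))
    return t,s
E
python3 - <<'E'
from h import *
t,s=rem(); crop(s,240,170,370,250,6,"pics/s5.png")
crop(t,218,175,245,205,18,"pics/t5b.png")
c=read_camera("wrist")
print(blobs(c,(105,130,60),(130,255,255),(200,30,340,140)), blobs(s,(0,130,80),(8,255,255),(250,180,370,250),2),blobs(s,(18,150,100),(32,255,255),(300,190,370,250),2))
E
```

```text
campos top [0.474 0.033 0.984]
top flag (np.float64(nan), np.float64(nan)) [nan nan] ptr (np.float64(234.86930693069306), np.float64(186.36782178217823)) [0.0698 0.0637] rem mm nan
[([240, 45, 77, 80, 4678], [278.12, 84.54])] [([308, 183, 2, 2, 2], [308.5, 183.5]), ([339, 182, 2, 3, 3], [339.67, 183.0]), ([313, 186, 2, 1, 2], [313.5, 186.0]), ([319, 188, 5, 1, 5], [321.0, 188.0]), ([327, 189, 2, 1, 2], [327.5, 189.0]), ([335, 188, 2, 1, 2], [335.5, 188.0]), ([320, 221, 2, 3, 5], [320.4, 221.8])] [([314, 212, 4, 7, 18], [315.5, 215.28])]h.py:21: RuntimeWarning: invalid value encountered in scalar divide
  yy,xx=np.mgrid[y0:y1,x0:x1]; return (w*xx).sum()/w.sum(),(w*yy).sum()/w.sum()
```

View pics/s5.png

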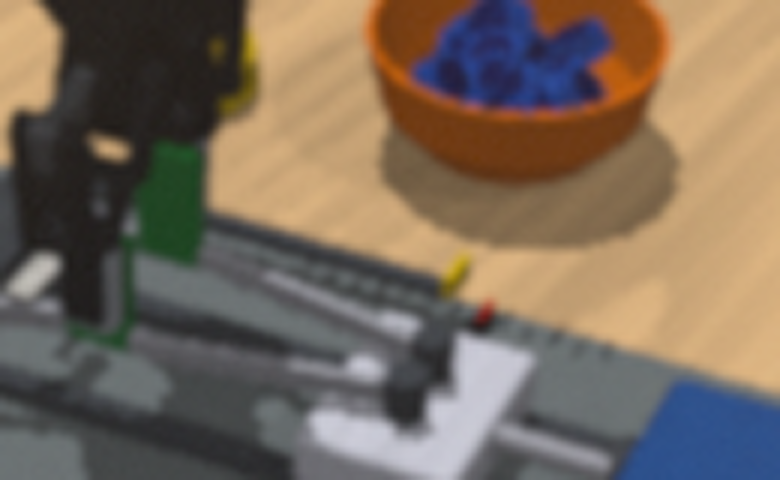

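View pics/t5b.png

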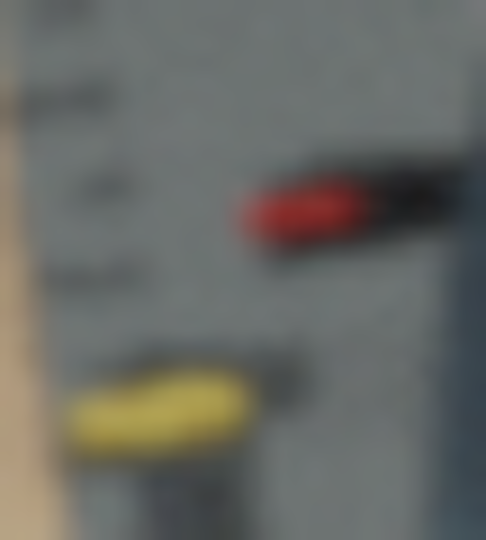

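>>> arm_command(
  targets=[
    [0.4, 0, 0, 0],
    [0.5, 0, 0, 0],
    [0.5, 0, 0, 0],
    [0.3, 0, 0, 0],
    [0.15, 0, 0, 0],
    [0, 0, 0, 0],
    [0, 0, 0, 0],
  ],
)

```text
time: 6.03
tool_pos: [0.5267, 0.0127, 0.0518]
tcp_rot: [-0.081, 0.997, 0.0, 0.001]
ft_force: [1.9, -0.3, 6.4]
grip_width: 0.0606
```

```bash
sed -i 's/np.minimum(r\*.8,g)-b\*1.9-5/np.minimum(r,g)-b*1.3-5/' h.py; python3 - <<'E'
from h import *
s=sense();print(s["time"],s["tool_pos"],s["ft_force"],s["grip_width"])
t,sc=rem(); crop(sc,290,200,350,240,13,"pics/s6.png"); crop(t,218,180,248,210,18,"pics/t6b.png")
c=read_camera("wrist");cv2.imwrite("pics/w6.png",c["pixels"][:,:,::-1])
print(blobs(c,(105,130,60),(130,255,255),(200,0,340,240)))
E
```

```text
6.0333 [0.52668284 0.01272055 0.05184907] [ 1.88711668 -0.28407476  6.41470398] 0.06062571294248437
campos top [0.474 0.033 0.984]
top flag (np.float64(226.4434945231098), np.float64(197.58883248730967)) [0.051  0.0826] ptr (np.float64(236.14687939934305), np.float64(195.87611450023465)) [0.0514 0.064 ] rem mm 0.4000000000000045
[([242, 100, 73, 75, 4263], [278.1, 137.12])]
```

View pics/s6.png

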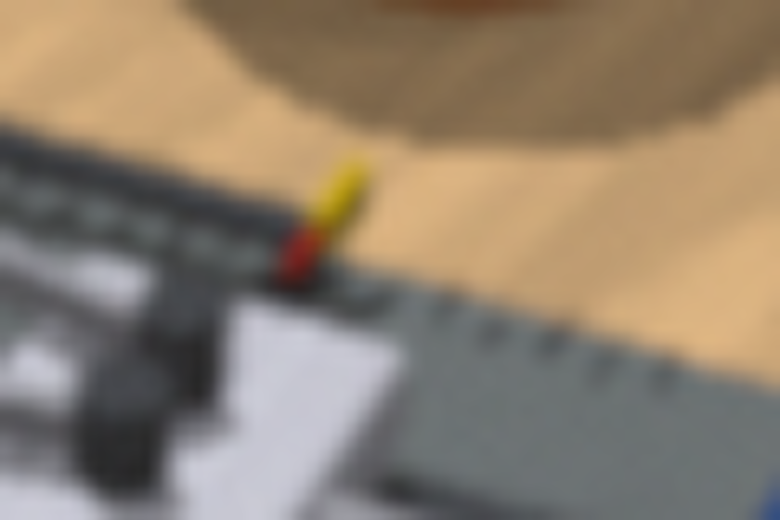

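View pics/t6b.png

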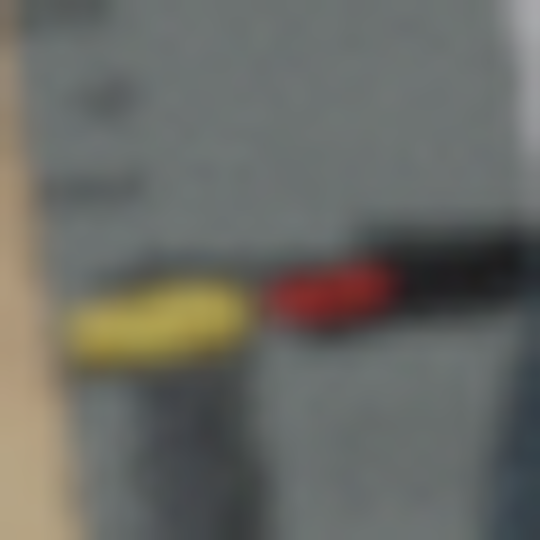

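View pics/w6.png

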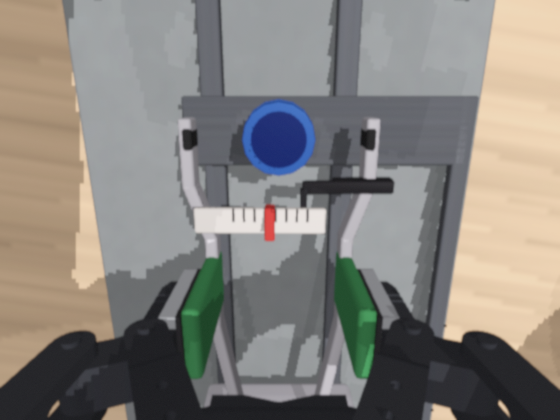

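```bash
python3 - <<'E'
from h import *
c=read_camera("wrist")
print("cap",jig(c,278.1,137.1,.058),"tips",jig(c,190,139,.05),jig(c,368,139,.05), "flagcheck")
crop(c,175,110,395,300,3.6,"pics/w6b.png")
s=read_camera("scene")
p=wc(s,"red",(308,215,320,225)) ; 
print(blobs(s,(0,110,60),(8,255,255),(305,212,325,226),2),blobs(s,(18,150,100),(32,255,255),(308,205,325,225),2))
E
```

```text
cap [-0.12    0.0018] tips [-0.1183 -0.0318] [-0.1185  0.036 ] flagcheck
[([312, 218, 3, 4, 9], [312.67, 219.44])] [([314, 212, 4, 6, 15], [315.73, 214.8])]
```

View pics/w6b.png

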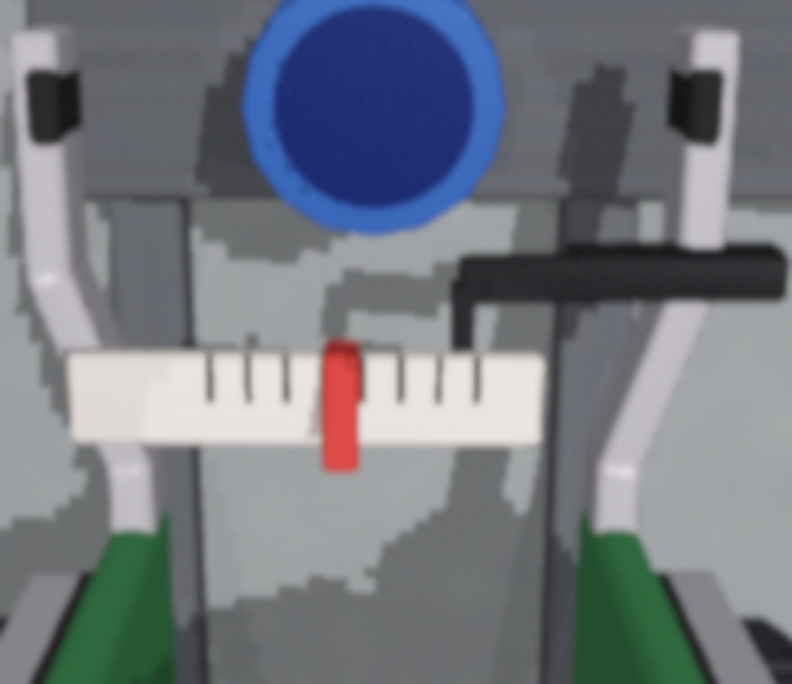

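```bash
python3 - <<'E'
from h import *
s=read_camera("scene")
for z in (.034,.036,.038): print(z,"red",jig(s,312.67,219.44,z),"yel",jig(s,315.73,214.8,z))
E
```

```text
0.034 red [0.05  0.067] yel [0.0495 0.0858]
0.036 red [0.0509 0.0645] yel [0.0504 0.0832]
0.038 red [0.0519 0.0621] yel [0.0513 0.0807]
```

>>> arm_command(
  targets=[
    [0.05, 0, 0, 0],
    [0, 0, 0, 0],
  ],
)

```text
time: 6.5
tool_pos: [0.5265, 0.0127, 0.0519]
tcp_rot: [-0.081, 0.997, 0.0, 0.001]
ft_force: [2.5, 0.7, 5.9]
grip_width: 0.0603
```

>>> arm_command(
  targets=[
    [0, 0, -0.05, 0],
    [0, 0, -0.05, 0],
    [0, 0, 0, 0],
    [0, 0, 0, 0],
  ],
  fingers=0.64,
)

```text
time: 6.83
tool_pos: [0.5261, 0.0126, 0.0526]
tcp_rot: [-0.08, 0.997, -0.0, 0.0]
ft_force: [2.4, 0.1, 5.9]
grip_width: 0.0548
```

```bash
python3 - <<'E'
from h import *
s=sense();print(s["time"],s["tool_pos"],s["ft_force"],s["grip_width"])
t,sc=rem()
c=read_camera("wrist");cv2.imwrite("pics/w7.png",c["pixels"][:,:,::-1]);crop(c,175,110,395,300,3.6,"pics/w7b.png")
E
```

```text
6.8333 [0.52613057 0.01258752 0.05256091] [2.43347094 0.11333298 5.93017064] 0.054818403406275355
campos top [0.474 0.033 0.984]
top flag (np.float64(226.40712032447047), np.float64(197.57187922487606)) [0.051  0.0827] ptr (np.float64(236.28753315649868), np.float64(195.7183023872679)) [0.0516 0.0637] rem mm 0.6000000000000033
```

View pics/w7b.png

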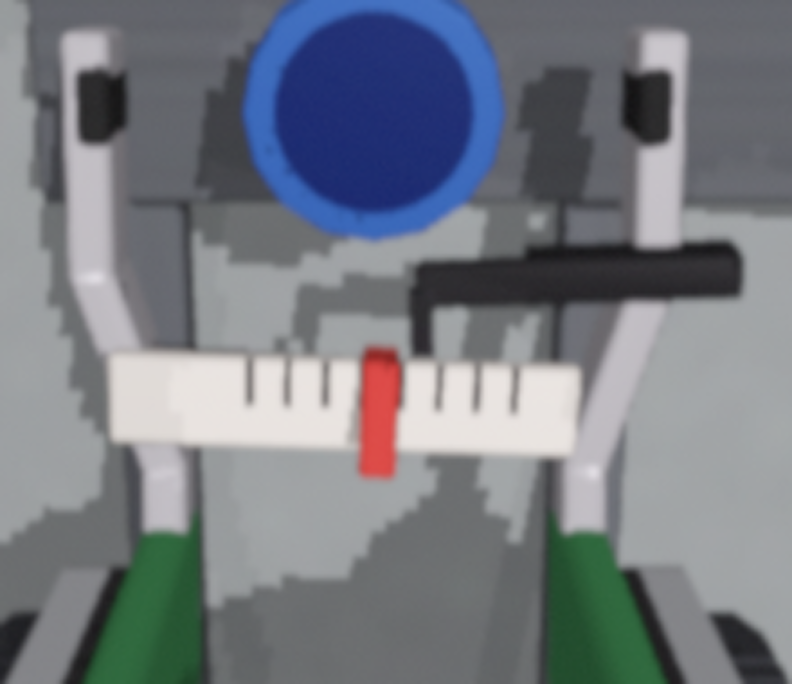

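>>> arm_command(
  targets=[
    [0.05, 0, -0.03, 0],
    [0.04, 0, -0.02, 0],
    [0, 0, 0, 0],
    [0, 0, 0, 0],
  ],
  fingers=0.61,
)

```text
time: 7.32
tool_pos: [0.5254, 0.0125, 0.0531]
tcp_rot: [-0.08, 0.997, 0.0, 0.0]
ft_force: [1.2, -0.2, 6.6]
grip_width: 0.0523
```

```bash
cat > l.py <<'E'
from h import *
import sys
n=sys.argv[1]
s=sense();print(s["time"],s["tool_pos"],s["ft_force"],s["grip_width"])
t,sc=rem()
a,b=blobs(sc,(0,110,60),(8,255,255),(305,212,325,226),2),blobs(sc,(18,150,100),(32,255,255),(308,205,325,225),2)
if a and b: print("scene",a[0][1],b[0][1],jig(sc,*a[0][1],.035),jig(sc,*b[0][1],.035))
c=read_camera("wrist");crop(c,225,150,335,250,7,f"pics/w{n}b.png"); crop(t,218,180,248,210,16,f"pics/t{n}b.png")
E
python3 l.py 8
```

```text
7.3167 [0.52539261 0.01246828 0.05307652] [ 1.17885936 -0.17990743  6.63963658] 0.05231278609341767
campos top [0.474 0.033 0.984]
top flag (np.float64(226.46544065387351), np.float64(197.58244491826582)) [0.051  0.0826] ptr (np.float64(235.79844584749878), np.float64(196.13987372510928)) [0.051  0.0647] rem mm 0.0
scene [312.0, 219.5] [315.59, 215.12] [0.0492 0.0649] [0.0501 0.0833]
```

View pics/w8b.png

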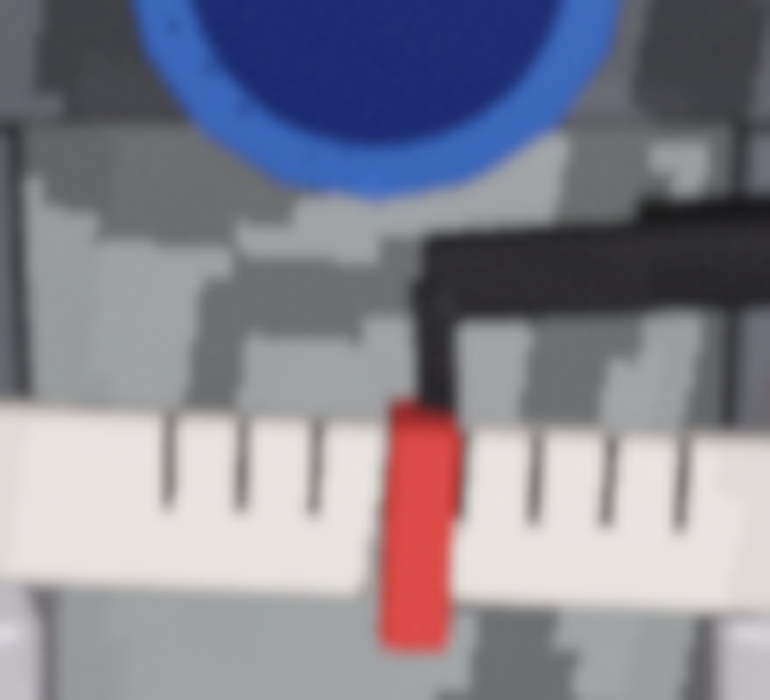

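View pics/t8b.png

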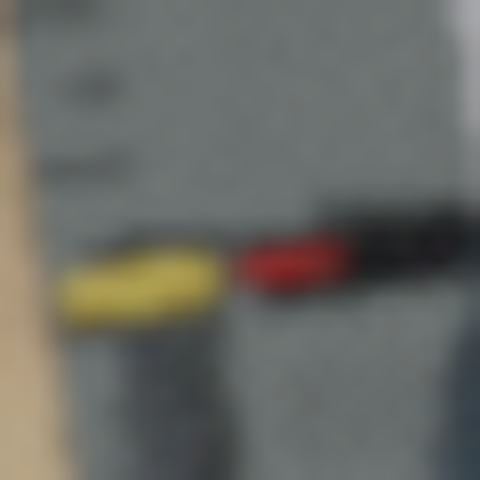

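>>> arm_command(
  targets=[
    [0, 0, 0, 0],
    [0, 0, 0, 0],
    [0, 0, 0, 0],
    [0, 0, 0, 0],
  ],
  fingers=0.6065,
)

```text
time: 7.8
tool_pos: [0.5254, 0.0125, 0.0531]
tcp_rot: [-0.08, 0.997, -0.0, 0.0]
ft_force: [1.0, 0.6, 6.9]
grip_width: 0.0523
```

```bash
python3 l.py 9; python3 - <<'E'
from h import *
c=read_camera("wrist");crop(c,265,180,310,250,12,"pics/w9c.png")
p=c["pixels"].astype(int)
for v in range(194,214):
    r=p[v,270:305]; red=np.where((r[:,0]>110)&(r[:,0]>1.8*r[:,1]))[0]; blk=np.where(r.sum(1)<170)[0]
    print(v,"red",(270+red.min(),270+red.max()) if len(red) else None,"blk",(270+blk.min(),270+blk.max()) if len(blk) else None)
E
```

```text
7.8 [0.5254427  0.01246463 0.05312427] [0.9695665  0.5677686  6.92227372] 0.05233086909206282
campos top [0.474 0.033 0.984]
top flag (np.float64(226.4505406129926), np.float64(197.5896702707533)) [0.051  0.0826] ptr (np.float64(236.01923076923077), np.float64(196.1369606003752)) [0.0509 0.0643] rem mm -0.09999999999999593
scene [312.0, 219.5] [315.59, 215.12] [0.0492 0.0649] [0.0501 0.0833]
194 red None blk (np.int64(284), np.int64(302))
195 red None blk (np.int64(285), np.int64(288))
196 red None blk (np.int64(285), np.int64(287))
197 red None blk (np.int64(285), np.int64(287))
198 red None blk (np.int64(285), np.int64(287))
199 red None blk (np.int64(285), np.int64(287))
200 red None blk (np.int64(285), np.int64(287))
201 red None blk (np.int64(285), np.int64(287))
202 red None blk (np.int64(285), np.int64(287))
203 red None blk (np.int64(285), np.int64(288))
204 red None blk (np.int64(285), np.int64(288))
205 red None blk (np.int64(285), np.int64(288))
206 red None blk (np.int64(285), np.int64(288))
207 red None blk (np.int64(285), np.int64(288))
208 red (np.int64(282), np.int64(283)) blk (np.int64(287), np.int64(287))
209 red (np.int64(282), np.int64(289)) blk None
210 red (np.int64(282), np.int64(289)) blk None
211 red (np.int64(281), np.int64(290)) blk None
212 red (np.int64(281), np.int64(290)) blk None
213 red (np.int64(281), np.int64(290)) blk None
```

View pics/w9c.png

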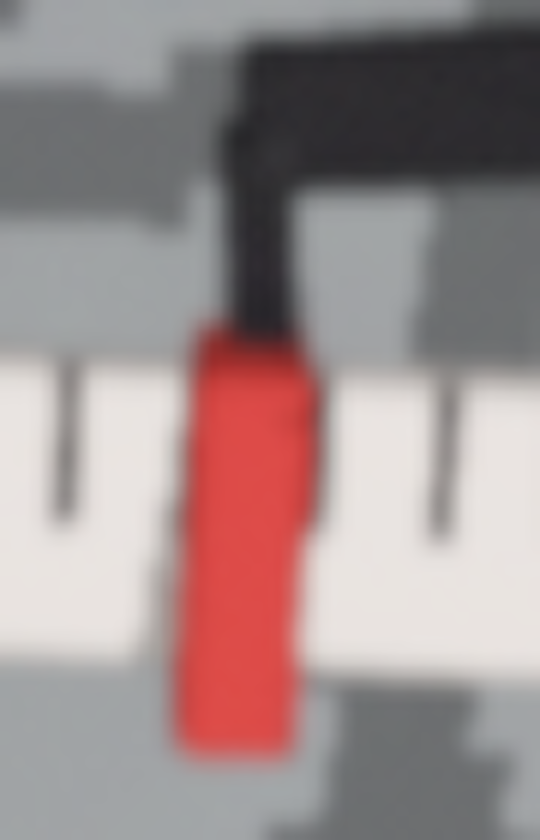

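>>> arm_command(
  targets=[
    [0, 0, 0, 0],
    [0, 0, 0, 0],
    [0, 0, 0, 0],
    [0, 0, 0, 0],
  ],
  fingers=0.604,
)

```text
time: 8.33
tool_pos: [0.5255, 0.0125, 0.0532]
tcp_rot: [-0.08, 0.997, 0.0, 0.0]
ft_force: [2.4, 1.0, 6.9]
grip_width: 0.0518
```

```bash
cat >l2.py <<'E'
from h import *
import sys
c=read_camera("wrist");crop(c,265,180,310,250,12,f"pics/w{sys.argv[1]}c.png")
p=c["pixels"].astype(float)
def edges(v,f,lo,hi):  # weighted center
    w=f(p[v,lo:hi]); return (w*np.arange(lo,hi)).sum()/w.sum()
print("needle",[round(edges(v,lambda r:np.clip(130-r.mean(1),0,None),280,295),2) for v in range(197,208)])
print("clip",[round(edges(v,lambda r:np.clip(r[:,0]-1.5*r[:,1],0,None),272,300),2) for v in range(209,240,3)])
E
python3 l.py 10;python3 l2.py 10
```

```text
8.3333 [0.52547663 0.01248947 0.05315942] [2.37519074 0.95529708 6.86458644] 0.05182716740163773
campos top [0.474 0.033 0.984]
top flag (np.float64(226.4743969150749), np.float64(197.59779391982784)) [0.051  0.0826] ptr (np.float64(235.88346755092374), np.float64(196.1009000473709)) [0.051  0.0646] rem mm 0.0
scene [312.0, 219.5] [315.59, 215.12] [0.0492 0.0649] [0.0501 0.0833]
needle [np.float64(285.7), np.float64(285.66), np.float64(285.69), np.float64(285.74), np.float64(285.81), np.float64(285.86), np.float64(285.88), np.float64(285.91), np.float64(285.94), np.float64(285.94), np.float64(285.8)]
clip [np.float64(285.61), np.float64(286.12), np.float64(285.97), np.float64(285.8), np.float64(285.68), np.float64(285.31), np.float64(284.9), np.float64(284.78), np.float64(284.64), np.float64(284.66), np.float64(284.73)]
```

View pics/w10c.png

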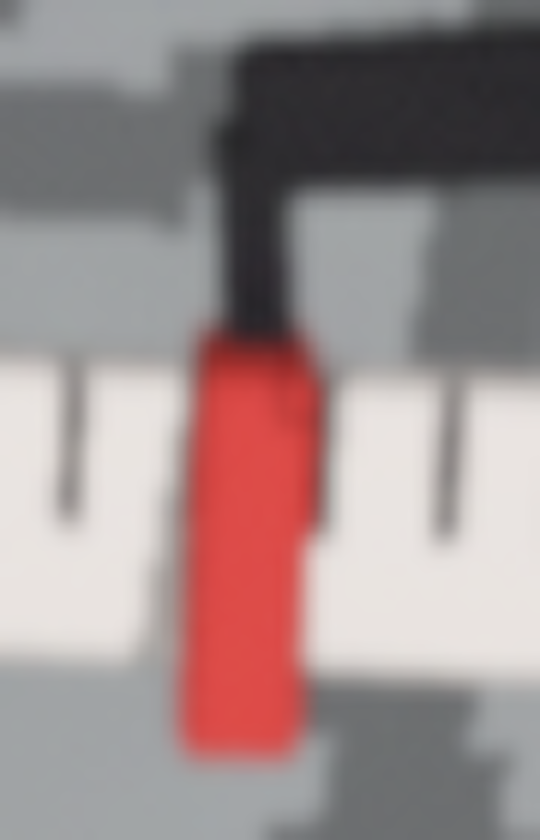

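```bash
python3 - <<'E'
from h import *
s=read_camera("scene"); crop(s,300,203,330,229,24,"pics/s10.png")
for z in (.034,.037):
  print(jig(s,*wc(s,"red",(306,214,318,226)),z),jig(s,*wc(s,"y",(311,208,322,221)),z))
c=read_camera("wrist"); cv2.imwrite("pics/w10.png",c["pixels"][:,:,::-1])
E
```

```text
[0.0489 0.0684] [0.0491 0.0865]
[0.0503 0.0647] [0.0505 0.0827]
```

View pics/s10.png

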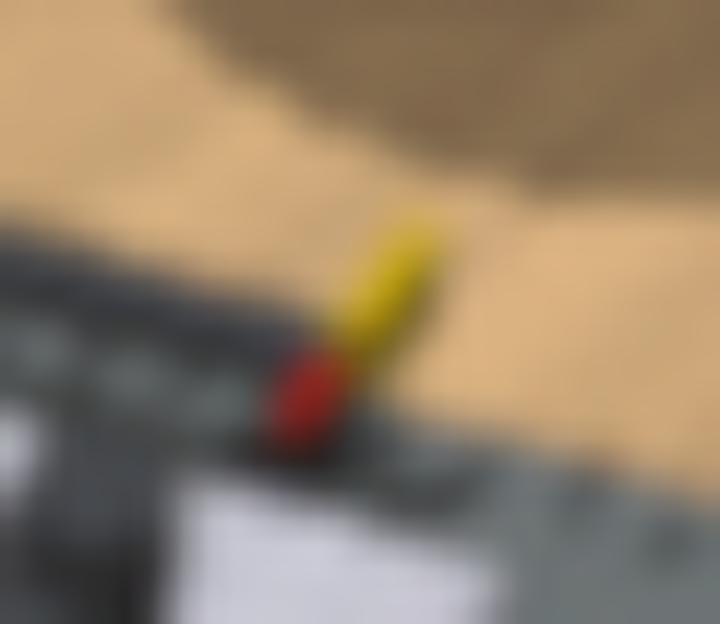

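View pics/w10.png

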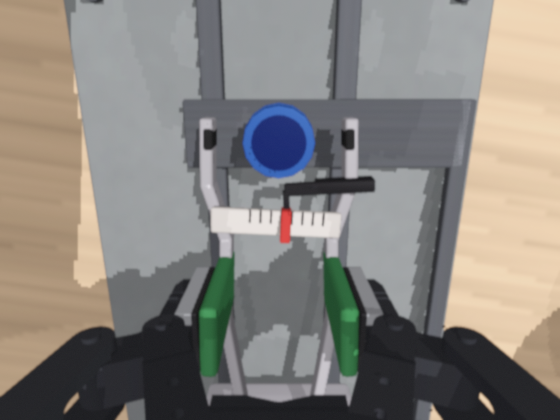

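View pics/t10b.png

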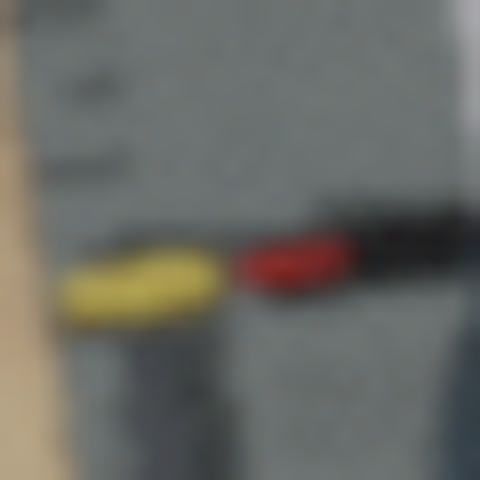

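>>> arm_command(
  targets=[
    [0, 0, 0, 0],
    [0, 0, 0, 0],
    [0, 0, 0, 0],
    [0, 0, 0, 0],
    [0, 0, 0, 0],
    [0, 0, 0, 0],
  ],
)

```text
time: 9.13
tool_pos: [0.5255, 0.0125, 0.0531]
tcp_rot: [-0.08, 0.997, 0.0, 0.0]
ft_force: [1.8, -0.4, 7.6]
grip_width: 0.0518
```

```bash
python3 l.py 11;python3 l2.py 11
```

```text
9.1333 [0.52546533 0.01247828 0.05314227] [ 1.79251041 -0.35331884  7.61545142] 0.05176185906681517
campos top [0.474 0.033 0.984]
top flag (np.float64(226.46283934134402), np.float64(197.57116154873162)) [0.051  0.0826] ptr (np.float64(236.014615747289), np.float64(196.1098538425271)) [0.051  0.0643] rem mm 0.0
scene [312.11, 219.33] [315.59, 215.12] [0.0492 0.0656] [0.0501 0.0833]
needle [np.float64(285.7), np.float64(285.66), np.float64(285.69), np.float64(285.74), np.float64(285.81), np.float64(285.86), np.float64(285.88), np.float64(285.91), np.float64(285.95), np.float64(285.93), np.float64(285.8)]
clip [np.float64(285.61), np.float64(286.11), np.float64(285.98), np.float64(285.82), np.float64(285.68), np.float64(285.31), np.float64(284.9), np.float64(284.77), np.float64(284.65), np.float64(284.66), np.float64(284.73)]
```

View pics/w11c.png

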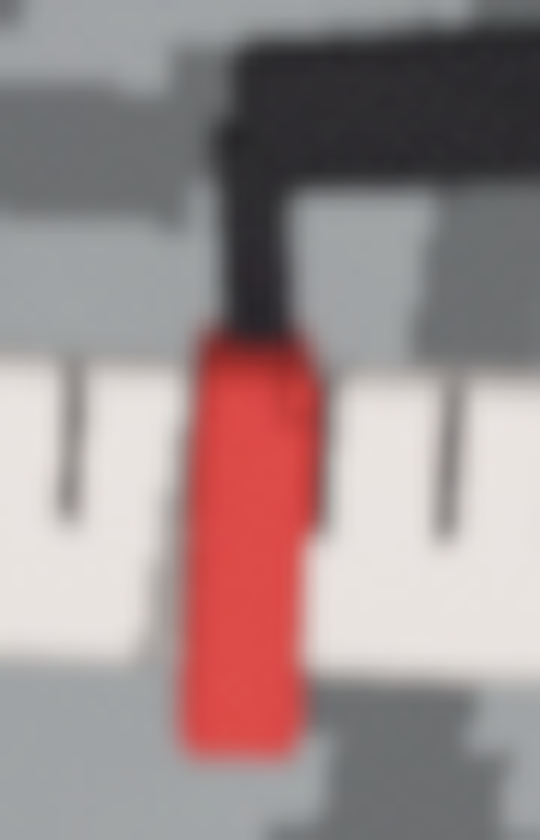

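Both readings held steady: the needle is centred on the clip (columns 285.9 and about 286) and the pointer is level with the flag.

```bash
python3 -c "
from workcell import *
print(sign_off())"
```

```text
the job is handed in; nothing more can be done
None
```

I drew the tongs out with a light squeeze (about 60.7 mm over the pads) until the red pointer was level with the yellow flag. I then squeezed them to 51.8 mm, so the black needle faces the red clip, and handed in at about 9.3 s while still holding.

- **Length mark:** in the last pictures the top view puts the pointer within about 0.1 mm of the flag. The scene view gave 0.2 mm by weighted centroid, but up to 0.9 mm past the flag by a coarser colour blob, which I trusted less because it covers only a few pixels.
- **Gap mark:** the needle is centred on the clip to about 0.1 mm by my estimate, and it did not change over the last 0.8 s.
- **Cap and forces:** the tips stood clear of the cap on both sides. With the tips in line with the cap before the squeeze, the wrist view put the cap about 1.5 mm further along than the tips. I put that down to their uncertain heights. The wrist force stayed under 10 N in every reading.
- **Pointer drift:** squeezing shifted the carriage back by a few tenths of a millimetre, so I drew it out about 0.9 mm more during the squeeze to keep the pointer on the flag.
- **Other objects:** I saw no sign that the cap post, the clip or the things beside the jig had moved. I did not measure their positions again at the end.

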